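# Sweep the rejected modules into the scrap tray

## Task

Sweep the three red-topped reject modules off the grey inspection plate into the red tray beside it, pushing them along the plate with the fingertips and never picking them up. Leave the gold-topped good module, the loupe standing by it and everything else on the bench where they are.

Things in the scene. Friction and masses are not known exactly. Their poses are not given: they have to be found in the camera images.
- plate: fixed light grey stone inspection plate, 270 mm (x) by 240 mm (y), its flat top 40 mm above the bench. Origin at the centre of its underside; x and y run along its edges. It stands at a different place and angle each time. One tray stands against its +y edge, the other against its -y edge; its two other edges are free.
- red_tray: fixed red open scrap tray along one 270 mm edge of the plate, 1 mm from it: 270 mm (x) by 110 mm (y) outside, 4 mm walls on all sides, 37 mm high (3 mm lower than the plate's top), inner floor 4 mm above the bench. Origin at the centre of its underside, axes parallel to the plate's. It may be on either side of the plate.
- blue_tray: fixed blue tray, same size, along the opposite edge of the plate; stays empty. Origin at the centre of its underside.
- reject1: optical module, 34 mm long (x) by 18 mm wide by 11 mm high, about 20 g: a 3 mm green circuit board carrying a red-topped package 22 by 16 mm and a small gold connector. Origin at the centre of its underside, z up. A reject: it starts lying flat on the plate at any angle. It slides easily when pushed low at its side. The four modules lie about 58 mm apart (in four rows) along the plate's x, in any order, each within 45 mm of the middle in y.
- reject2: optical module, 34 mm long (x) by 18 mm wide by 11 mm high, about 20 g: a 3 mm green circuit board carrying a red-topped package 22 by 16 mm and a small gold connector. Origin at the centre of its underside, z up. A reject: it starts lying flat on the plate at any angle. It slides easily when pushed low at its side. The four modules lie about 58 mm apart (in four rows) along the plate's x, in any order, each within 45 mm of the middle in y.
- reject3: optical module, 34 mm long (x) by 18 mm wide by 11 mm high, about 20 g: a 3 mm green circuit board carrying a red-topped package 22 by 16 mm and a small gold connector. Origin at the centre of its underside, z up. A reject: it starts lying flat on the plate at any angle. It slides easily when pushed low at its side. The four modules lie about 58 mm apart (in four rows) along the plate's x, in any order, each within 45 mm of the middle in y.
- good: optical module, 34 mm long (x) by 18 mm wide by 11 mm high, about 20 g: a 3 mm green circuit board carrying a gold-topped package 22 by 16 mm and a small gold connector. Origin at the centre of its underside, z up. The good module: it lies among the rejects and must not be moved.
- loupe: small black loupe, 24 mm across, 26 mm high, standing on the plate 48 to 55 mm to the +y side of the good module. Origin at the centre of its underside. Not to be disturbed.
- block: loose aluminium block 60 by 50 by 55 mm high on the bench left of the work. Origin at the centre of its underside.
- driver: yellow-handled screwdriver 200 mm long, 26 mm thick, lying along its x axis on the bench to the left; origin at mid-length, on its underside.
- jar: amber jar with white cap, 52 mm across, 65 mm high, on the bench to the right. Origin at the centre of its underside.
- cup: steel cup, 64 mm across the rim, 60 mm high, on the bench to the right. Origin at the centre of its underside.

How it is judged:
By the outcome, as a careful person would: the job done as asked, in the order asked, and still so for the second after the job is handed in, with the robot touching nothing.
It also fails if it takes over 64 s, if anything falls off the work surface, if the arm or the gripper's body presses on something with over 40 N, if the wrist force passes 120 N, or if a joint passes its speed limit or range.

## Robot

A 7-joint arm with a two-finger parallel gripper is mounted at the origin on the work surface. World frame = base frame: x ahead of the robot, y to its left, z up, the work surface at z = 0. Lengths are in m, angles in rad, forces in N, time in s.
With the tool pointing down it reaches from about 0.4 to 0.85 m from the base axis. Payload 10.4 kg.
Tool frame: the origin (TCP) lies midway between the tips of the shut fingers; the grasp point (between the pads) lies 19 mm behind it; z points along the fingers, y is the line along which they close (so a half turn about z gives the same grasp; the last joint's range is limited). The gripper opens to 87 mm and grips with 3 to 60 N. Pads are 19 mm wide; open, the fingers measure 117 mm over their backs; the gripper's body (75 mm by 190 mm) begins 51 mm behind the grasp point.
Start: joints at [-1.206, 0.332, -0.065, 1.46, 0.022, 1.35, -0.088], TCP at [0.236, 0.579, 0.223] pointing down, gripper open.
Joint ranges: [-2.6, 2.6], [-0.5, 2.12], [-1.47, 1.34], [0.16, 2.42], [-1.27, 4.41], [0.06, 2.06], [-2.6, 2.6]. Speed limits (rad/s): [2.22, 2.22, 2.79, 2.79, 3.14, 3.14, 3.14].

## Interface

Orientations are given as a unit quaternion [x, y, z, w].
In Python, from bench import sensors, eyes, order gives the robot as it stands.
- The arm moves only by the tool arm_command, never from a script. Its argument "steps" is a list of rows, each an object with "rot": the turn, a rotation vector about the world's x, y, z in degrees, a list of three; "slide": the shift along the world's x, y, z in m, a list of three; "grip": the opening, from 0 (shut) to 1 (fully open). A call has exactly 8 rows; each row shifts and turns the commanded pose from where the row before left it; what a row does not reach is not made up. A row lasts 1/8 s, in which the tool goes at most 62.5 mm and 10.7 degrees, less where a joint would pass 70% of its speed; a pose out of reach is approached as far as the arm can. A call with a gripper value outside its range is refused whole. The fingers move at their own pace and stop on an object; "newtons" is the grip in N (left out, the last holds). Time passes only in rows, so rows that do not move let the fingers close, or fill a call up. It gives the time, the measured TCP pose, the force, the opening and the grip force at its end, in the units of the state.
- sensors.read_state(): the state, without advancing time (a new reading comes with each control period).
- eyes.camera(name): name is "scene" or "top" or "wrist"; returns a dict with "pixels" (480x640x3 uint8, red, green, blue), "intrinsics" (3x3 intrinsics, pixels), "pose" (4x4, takes a point from camera to world coordinates). Camera axes: x right, y down, z forward; pixel columns grow to the right and rows downward; lengths in m; the calibration is good to about 2 mm. A picture is of the moment at which its call begins. There is no depth.
- order.close_job(): hands the job in; it is judged then, once.
Trained networks look in a picture, given as the dict that the camera call returned (one of the last four; its "shot" number tells which), for a name from the list of things; names that differ only in an ending like _2 or _b are one class to them, and where a whole thing is asked for, a point or a joint stands for the part that bears it (a point fixed in the world has none). Each returns a list of dicts, best first, with "conf" (0 to 1); they miss things now and then, are a little off and sometimes report something else, mostly with a low value. They report only what shows in the picture. A call takes as long as a camera call.
- eyes.look_for(name, picture): "bbox" ([left, top, right, bottom] in pixels, round what is visible of it).
The state is a dict: "time": time; "joint_positions": joint angles; "joint_vel": joint speeds; "joint_torque": joint torques, N m; "ee_pos": TCP position; "eef_rot": TCP orientation; "ft_force": force on the tool from outside, world axes, zero at the start; "torque": the same for the moment, N m; "width": finger opening in m; "grip_force": force on a finger pad.
Only numpy, scipy, OpenCV 4.12 (cv2) and the standard library are available. Lean on these libraries where they do the work, as an engineer would, in place of code of your own. Each camera call takes 0.05 s, during which the arm holds its last target. There are 200 camera calls.

## Working session

There is one attempt and no reset: what is moved stays moved. The work goes in short steps, Python scripts to look and compute and a tool call to move; the robot and the scene stay as the last step left them, time stands still between calls to the robot, and variables do not carry over. Pictures are saved under pics/ and viewed, at most 10 in all, crops included, and the job is handed in when it is done.

Besides the shell and the picture viewer there is one more tool, called after ">>>" as name(argument=value, ...) on one line, values as JSON. arm_command: Moves the arm, as the interface text tells. Its arguments: {"type":"object","properties":{"steps":{"type":"array","items":{"type":"object","properties":{"rot":{"type":"array","items":{"type":"number"}},"slide":{"type":"array","items":{"type":"number"}},"grip":{"type":"number"}}}},"newtons":{"type":"number"}},"required":["steps"]}

```bash
mkdir -p pics; ls; python3 - <<'E'
from bench import sensors, eyes
import cv2,pickle
s=sensors.read_state(); print({k:s[k] for k in('time','ee_pos','eef_rot','width')})
for n in('top','scene'):
    p=eyes.camera(n); pickle.dump(p,open(f'{n}.pkl','wb'))
    cv2.imwrite(f'pics/{n}0.png',p['pixels'][:,:,::-1]); print(n,p['intrinsics'],p['pose'])
    for o in('plate','red_tray','reject1','good','loupe'):
        print(o,[( [round(float(v)) for v in d['bbox']],round(d['conf'],2)) for d in eyes.look_for(o,p)])
E
```

```text
pics
{'time': 0.0, 'ee_pos': array([0.23620731, 0.57821874, 0.22174931]), 'eef_rot': array([ 1.92663343e-01,  9.81264651e-01, -7.14869647e-04, -1.01813372e-04]), 'width': 0.08707576012546042}
top [[525.12460836   0.         315.19172044]
 [  0.         525.12460836 237.74538316]
 [  0.           0.           1.        ]] [[ 0.00800269 -0.98814354  0.15332418  0.24777875]
 [-0.99987191 -0.01003265 -0.01247051 -0.01122764]
 [ 0.0138609  -0.15320474 -0.98809725  1.50610448]
 [ 0.          0.          0.          1.        ]]
plate [([258, 151, 363, 260], 0.79)]
red_tray [([218, 139, 280, 236], 0.82)]
reject1 [([315, 205, 328, 221], 0.62), ([314, 189, 320, 200], 0.56), ([305, 169, 314, 176], 0.49)]
good []
loupe [([446, 258, 474, 282], 0.18)]
scene [[609.76216541   0.         327.54647618]
 [  0.         609.76216541 240.41971582]
 [  0.           0.           1.        ]] [[-0.50031591  0.69082468 -0.52196288  1.28900961]
 [ 0.86574095  0.38988456 -0.31381943  0.45834299]
 [-0.01328894 -0.60889349 -0.79314067  1.29206013]
 [ 0.          0.          0.          1.        ]]
plate [([238, 221, 388, 346], 0.9)]
red_tray [([308, 279, 419, 377], 0.9)]
reject1 [([299, 275, 308, 284], 0.61), ([292, 301, 304, 311], 0.52), ([307, 252, 316, 267], 0.47), ([345, 257, 352, 270], 0.22)]
good [([346, 257, 353, 270], 0.58), ([330, 249, 340, 257], 0.43)]
loupe [([347, 257, 352, 270], 0.41)]
```

View pics/top0.png

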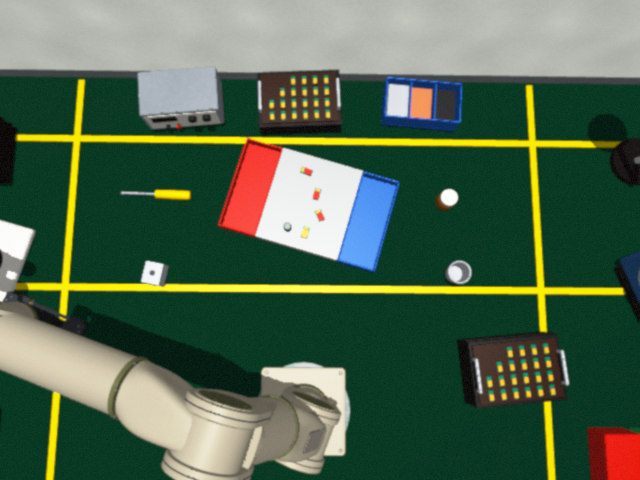

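View pics/scene0.png

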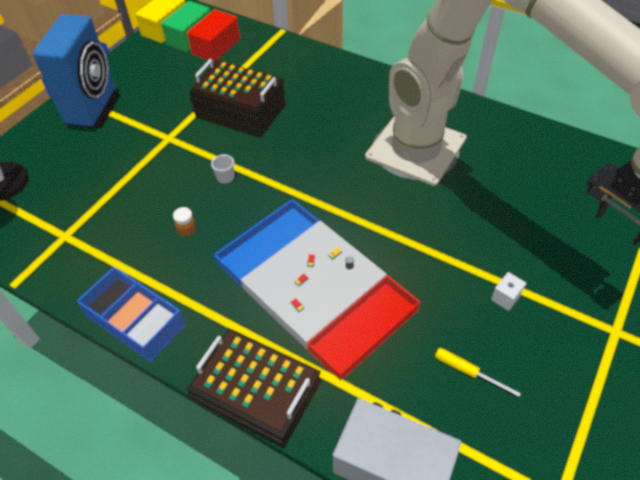

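The top view shows the plate at (258-363, 148-260) with red tray on the left (world +y) and blue on the right. The red tops are at (306,171), (317,194) and (320,215), the good module at (305,232) and the loupe at (287,227). The scene view shows the same layout.

```bash
cat > h.py <<'E'
import numpy as np,cv2,pickle
def ray(p,uv):
    K,T=p['intrinsics'],p['pose']; d=T[:3,:3]@np.linalg.solve(K,[uv[0],uv[1],1]); return T[:3,3],d
def onz(p,uv,z):
    o,d=ray(p,uv); return o+d*(z-o[2])/d[2]
def tri(a,ua,b,ub):
    o1,d1=ray(a,ua);o2,d2=ray(b,ub)
    d1=d1/np.linalg.norm(d1);d2=d2/np.linalg.norm(d2)
    t=np.linalg.lstsq(np.c_[d1,-d2],o2-o1,rcond=None)[0]
    x,y=o1+t[0]*d1,o2+t[1]*d2; return (x+y)/2,np.linalg.norm(x-y)
def blobs(p,poly,kind):
    im=p['pixels']; h=cv2.cvtColor(im,cv2.COLOR_RGB2HSV); H,S,V=[h[:,:,i].astype(int) for i in range(3)]
    c={'red':((H<8)|(H>172))&(S>150)&(V>90),'gold':(H>16)&(H<35)&(S>120)&(V>90),'white':(S<60)&(V>140),
       'black':(V<110)&(S<110)}[kind]
    m=np.zeros(im.shape[:2],np.uint8); cv2.fillPoly(m,[np.array(poly,np.int32)],1); m=(m&c.astype(np.uint8))
    n,l,s,ce=cv2.connectedComponentsWithStats(m)
    return [(ce[i].round(1).tolist(),int(s[i,4])) for i in range(1,n) if s[i,4]>8],m
E
python3 - <<'E'
from h import *
t,s=[pickle.load(open(n+'.pkl','rb')) for n in('top','scene')]
P={'top':[(284,151),(362,174),(338,258),(268,236)],'scene':[(292,240),(318,222),(383,278),(308,342),(248,280)]}
for k in('red','gold','black'):
    print(k,'T',[(c,a,onz(t,c,.05).round(3).tolist()) for c,a in blobs(t,P['top'],k)[0]])
    print(k,'S',[(c,a,onz(s,c,.05).round(3).tolist()) for c,a in blobs(s,P['scene'],k)[0]])
# plate corners: quads of the whole set (plate+trays)
for p,n,poly in((t,'top',[(225,135),(410,175),(395,280),(210,235)]),(s,'scene',[(230,240),(300,195),(425,305),(345,385),(210,260)])):
    q=blobs(p,poly,'white')[1]
    c=max(cv2.findContours(q,cv2.RETR_EXTERNAL,2)[0],key=cv2.contourArea)
    r=cv2.approxPolyDP(cv2.convexHull(c),6,True)[:,0]
    print(n,[(x.tolist(),onz(p,x,.04).round(3).tolist()) for x in r])
E
```

```text
red T [([307.5, 171.4], 30, [0.666, -0.006, 0.05]), ([315.9, 195.0], 30, [0.597, -0.031, 0.05]), ([320.1, 216.1], 26, [0.536, -0.043, 0.05])]
red S [([311.0, 258.0], 29, [0.54, -0.041, 0.05]), ([302.3, 277.8], 34, [0.602, -0.029, 0.05]), ([295.7, 302.9], 35, [0.671, -0.005, 0.05])]
gold T [([304.7, 232.4], 40, [0.489, -0.0, 0.05])]
gold S [([335.0, 252.2], 56, [0.495, 0.002, 0.05]), ([310.3, 263.2], 12, [0.555, -0.035, 0.05]), ([297.8, 281.8], 13, [0.618, -0.033, 0.05]), ([299.7, 307.5], 15, [0.678, 0.01, 0.05])]
black T []
black S [([349.2, 265.2], 36, [0.512, 0.053, 0.05])]
top [([283, 148], [0.738, 0.066, 0.04]), ([362, 170], [0.675, -0.163, 0.04]), ([336, 259], [0.415, -0.089, 0.04]), ([255, 235], [0.481, 0.14, 0.04])]
scene [([321, 221], [0.417, -0.085, 0.04]), ([386, 274], [0.485, 0.142, 0.04]), ([306, 343], [0.746, 0.068, 0.04]), ([241, 281], [0.679, -0.16, 0.04])]
```

>>> arm_command(steps=[{"slide":[0.0215,-0.0368,0],"rot":[0,0,-5.25],"grip":0.14},{"slide":[0.0215,-0.0368,0],"rot":[0,0,-5.25],"grip":0.14},{"slide":[0.0215,-0.0368,0],"rot":[0,0,-5.25],"grip":0.14},{"slide":[0.0215,-0.0368,0],"rot":[0,0,-5.25],"grip":0.14},{"slide":[0.0215,-0.0368,0],"rot":[0,0,-5.25],"grip":0.14},{"slide":[0.0215,-0.0368,0],"rot":[0,0,-5.25],"grip":0.14},{"slide":[0.0215,-0.0368,0],"rot":[0,0,-5.25],"grip":0.14},{"slide":[0.0215,-0.0368,0],"rot":[0,0,-5.25],"grip":0.14}], newtons=20)

```text
time: 1.6
ee_pos: [0.4089, 0.283, 0.2228]
eef_rot: [0.533, 0.846, 0.0, 0.0]
ft_force: [-0.3, 0.7, -0.6]
width: 0.0167
grip_force: 0.0
```

>>> arm_command(steps=[{"slide":[0.0215,-0.0368,0],"rot":[0,0,-5.25],"grip":0.14},{"slide":[0.0215,-0.0368,0],"rot":[0,0,-5.25],"grip":0.14},{"slide":[0.0215,-0.0368,0],"rot":[0,0,-5.25],"grip":0.14},{"slide":[0.0215,-0.0368,0],"rot":[0,0,-5.25],"grip":0.14},{"slide":[0.0215,-0.0368,0],"rot":[0,0,-5.25],"grip":0.14},{"slide":[0.0215,-0.0368,0],"rot":[0,0,-5.25],"grip":0.14},{"slide":[0.0215,-0.0368,0],"rot":[0,0,-5.25],"grip":0.14},{"slide":[0.0215,-0.0368,0],"rot":[0,0,-5.25],"grip":0.14}])

```text
time: 2.6
ee_pos: [0.581, -0.0113, 0.2228]
eef_rot: [0.801, 0.599, 0.0, 0.0]
ft_force: [0.7, 0.6, -0.0]
width: 0.0119
grip_force: 0.0
```

```bash
python3 - <<'E'
from bench import sensors, eyes
import cv2,pickle
s=sensors.read_state(); print(s['time'],s['ee_pos'],s['eef_rot'],s['width'],s['ft_force'],s['joint_positions'])
p=eyes.camera('wrist'); pickle.dump(p,open('w1.pkl','wb')); cv2.imwrite('pics/w1.png',p['pixels'][:,:,::-1]); print(p['pose'])
E
```

```text
2.6 [ 0.58097902 -0.01128582  0.2228058 ] [8.00573033e-01 5.99235107e-01 3.10127210e-04 9.54595992e-05] 0.011924155499818581 [ 0.70322383  0.61536643 -0.03107703] [-0.51307745  0.24878144  0.54237253  1.60875974 -0.13180988  1.32007626
 -0.23732962]
[[ 9.59342364e-01 -2.70592762e-01 -8.02607373e-02  6.03320116e-01]
 [-2.82243961e-01 -9.18969429e-01 -2.75378895e-01  6.46547957e-02]
 [ 7.58371804e-04  2.86835748e-01 -9.57979477e-01  3.84849969e-01]
 [ 0.00000000e+00  0.00000000e+00  0.00000000e+00  1.00000000e+00]]
```

View pics/w1.png

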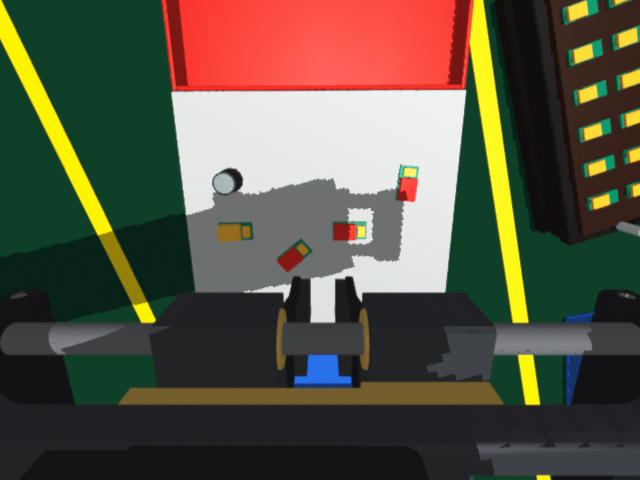

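The wrist view shows the loupe at (226,182), good at (235,232), and rejects at (294,256), (350,231) and (408,183). The red tray edge of the plate runs from (172,91) to (466,89).

```bash
python3 - <<'E'
from h import *
w=pickle.load(open('w1.pkl','rb')); t=pickle.load(open('top.pkl','rb')); s=pickle.load(open('scene.pkl','rb'))
a,b=onz(w,(172,91),.04),onz(w,(466,89),.04); print('edge',a.round(4),b.round(4),np.linalg.norm(b-a))
ex=(b-a)/np.linalg.norm(b-a); ey=np.array([-ex[1],ex[0],0]); c=(a+b)/2-.12*ey; print('centre',c.round(4),'yaw',np.degrees(np.arctan2(ex[1],ex[0])))
for n,u,z in(('good',(235,232),.046),('R3',(294,256),.046),('R2',(350,231),.046),('R1',(408,183),.046),('loupe base',(229,184),.05)):
    q=onz(w,u,z); print(n,q.round(4),((q-c)@ex).round(4),((q-c)@ey).round(4))
# heights of red tops by triangulation
R=blobs(w,[(172,95),(466,95),(440,290),(200,290)],'red')[0]; print(R)
S=[(295.7,302.9),(302.3,277.8),(311,258)]; T=[(307.5,171.4),(315.9,195),(320.1,216.1)]
for r,_ in R:
    for v,L in((t,T),(s,S)):
        x=min((tri(w,r,v,l) for l in L),key=lambda k:k[1]+abs(k[0][2]-.05)); print(x[0].round(4),round(x[1],4))
E
```

```text
edge [0.4825 0.1394 0.04  ] [0.7403 0.0653 0.04  ] 0.26820410987769155
centre [ 0.5783 -0.013   0.04  ] yaw -16.028422257713274
good [ 0.4928 -0.0011  0.046 ] -0.0855 -0.0122
R3 [ 0.5418 -0.0422  0.046 ] -0.027 -0.0381
R2 [ 0.6038 -0.0327  0.046 ] 0.03 -0.0119
R1 [ 0.67   -0.0022  0.046 ] 0.0852 0.0357
loupe base [0.5052 0.0459 0.05  ] -0.0864 0.0364
[([407.0, 189.2], 381), ([344.4, 231.5], 350), ([290.0, 259.0], 345)]
[ 0.6661 -0.0064  0.0509] 0.0016
[ 0.6682 -0.008   0.0435] 0.0006
[ 0.5979 -0.0311  0.0466] 0.0011
[ 0.5982 -0.0323  0.0427] 0.0005
[ 0.5367 -0.0435  0.0467] 0.0011
[ 0.5363 -0.0446  0.0434] 0.0008
```

>>> arm_command(steps=[{"slide":[0.0192,-0.0085,0],"grip":0.14},{"slide":[0.0192,-0.0085,0],"grip":0.14},{"slide":[0.0192,-0.0085,0],"grip":0.14},{"slide":[0.0192,-0.0085,-0.02],"grip":0.14},{"slide":[0,0,-0.04],"grip":0.14},{"slide":[0,0,-0.04],"grip":0.14},{"slide":[0,0,-0.04],"grip":0.14},{"slide":[0,0,-0.02],"grip":0.14}])

```text
schema error: expected keys rot, slide, grip
```

>>> arm_command(steps=[{"slide":[0,0,-0.01],"grip":0.14},{"slide":[0,0,-0.004],"grip":0.14},{"slide":[0,0,-0.003],"grip":0.14},{"slide":[0,0,-0.002],"grip":0.14},{"slide":[0,0,-0.001],"grip":0.14},{"slide":[0,0,0],"grip":0.14},{"slide":[0,0,0],"grip":0.14},{"slide":[0,0,0],"grip":0.14}])

```text
schema error: expected keys rot, slide, grip
```

```bash
python3 - <<'E'
from bench import sensors, eyes
import cv2
s=sensors.read_state(); print(s['ee_pos'],s['width'],s['ft_force'])
p=eyes.camera('wrist'); cv2.imwrite('pics/w2.png',p['pixels'][:,:,::-1])
E
```

```text
[ 0.58238544 -0.01737616  0.22279027] 0.011950724847638481 [-2.55829205 -3.82756858 -0.25476765]
```

View pics/w2.png

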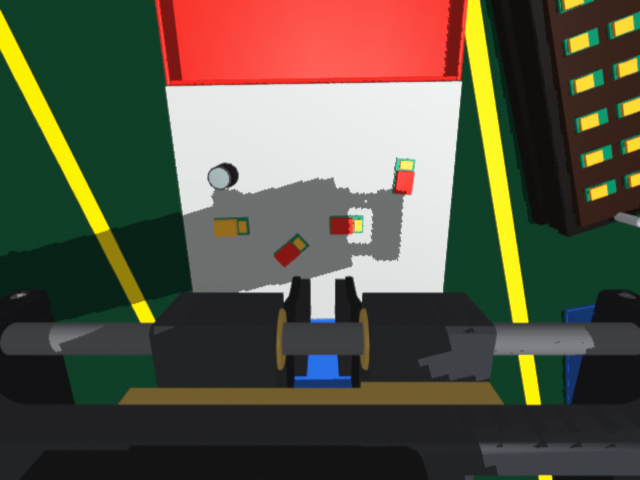

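Both calls were refused because rows need "rot". The view shows the layout unchanged, with the arm still settling.

>>> arm_command(steps=[{"slide":[0.0192,-0.0085,0],"rot":[0,0,0],"grip":0.14},{"slide":[0.0192,-0.0085,0],"rot":[0,0,0],"grip":0.14},{"slide":[0.0192,-0.0085,0],"rot":[0,0,0],"grip":0.14},{"slide":[0.0192,-0.0085,0],"rot":[0,0,0],"grip":0.14},{"slide":[0,0,-0.04],"rot":[0,0,0],"grip":0.14},{"slide":[0,0,-0.04],"rot":[0,0,0],"grip":0.14},{"slide":[0,0,-0.04],"rot":[0,0,0],"grip":0.14},{"slide":[0,0,-0.02],"rot":[0,0,0],"grip":0.14}])

```text
time: 3.7
ee_pos: [0.656, -0.0433, 0.0804]
eef_rot: [0.799, 0.601, -0.001, -0.001]
ft_force: [0.1, 0.6, 0.6]
width: 0.0125
grip_force: 0.0
```

>>> arm_command(steps=[{"slide":[0,0,0],"rot":[0,0,0],"grip":0.14},{"slide":[0,0,0],"rot":[0,0,0],"grip":0.14},{"slide":[0,0,-0.006],"rot":[0,0,0],"grip":0.14},{"slide":[0,0,-0.006],"rot":[0,0,0],"grip":0.14},{"slide":[0,0,-0.004],"rot":[0,0,0],"grip":0.14},{"slide":[0,0,-0.002],"rot":[0,0,0],"grip":0.14},{"slide":[0,0,0],"rot":[0,0,0],"grip":0.14},{"slide":[0,0,0],"rot":[0,0,0],"grip":0.14}])

```text
time: 4.7
ee_pos: [0.6572, -0.0442, 0.0647]
eef_rot: [0.8, 0.6, 0.0, 0.0]
ft_force: [-0.3, 0.1, -0.2]
width: 0.0119
grip_force: 0.0
```

```bash
python3 - <<'E'
from bench import sensors, eyes
import cv2,pickle
s=sensors.read_state(); print(s['ee_pos'],s['width'],s['ft_force'])
p=eyes.camera('wrist'); pickle.dump(p,open('w3.pkl','wb')); cv2.imwrite('pics/w3.png',p['pixels'][:,:,::-1])
E
```

```text
[ 0.65724512 -0.04419382  0.06472934] 0.011949707539100568 [-0.33075334  0.13557056 -0.24479164]
```

View pics/w3.png

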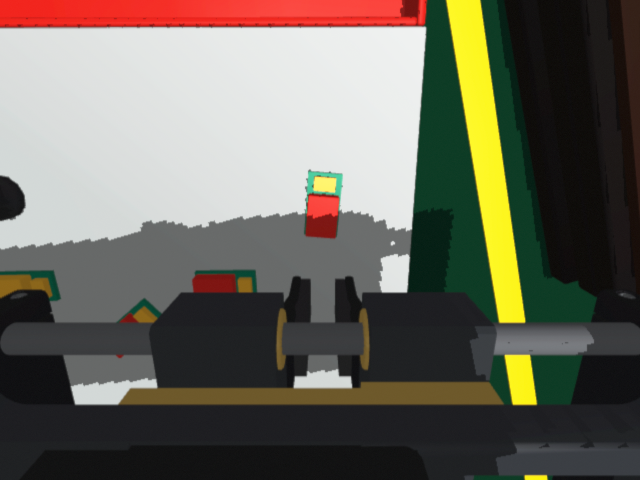

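R1 at (322,205) is centred between the fingertips. Now lower and push.

>>> arm_command(steps=[{"slide":[0,0,-0.01],"rot":[0,0,0],"grip":0.14},{"slide":[0,0,-0.006],"rot":[0,0,0],"grip":0.14},{"slide":[0,0,-0.004],"rot":[0,0,0],"grip":0.14},{"slide":[0,0,-0.002],"rot":[0,0,0],"grip":0.14},{"slide":[0,0,0],"rot":[0,0,0],"grip":0.14},{"slide":[0,0,0],"rot":[0,0,0],"grip":0.14},{"slide":[0,0,0],"rot":[0,0,0],"grip":0.14},{"slide":[0,0,0],"rot":[0,0,0],"grip":0.14}])

```text
time: 5.75
ee_pos: [0.6572, -0.0441, 0.0427]
eef_rot: [0.8, 0.6, 0.0, 0.0]
ft_force: [0.6, 0.0, -0.8]
width: 0.012
grip_force: 0.0
```

>>> arm_command(steps=[{"slide":[0.0022,0.0077,0],"rot":[0,0,0],"grip":0.14},{"slide":[0.0022,0.0077,0],"rot":[0,0,0],"grip":0.14},{"slide":[0.0022,0.0077,0],"rot":[0,0,0],"grip":0.14},{"slide":[0.0022,0.0077,0],"rot":[0,0,0],"grip":0.14},{"slide":[0.0022,0.0077,0],"rot":[0,0,0],"grip":0.14},{"slide":[0.0022,0.0077,0],"rot":[0,0,0],"grip":0.14},{"slide":[0.0022,0.0077,0],"rot":[0,0,0],"grip":0.14},{"slide":[0.0022,0.0077,0],"rot":[0,0,0],"grip":0.14}])

```text
time: 6.75
ee_pos: [0.6749, 0.0179, 0.0426]
eef_rot: [0.8, 0.6, 0.0, 0.0]
ft_force: [-0.1, -0.0, -0.2]
width: 0.0122
grip_force: 0.1
```

```bash
python3 - <<'E'
from bench import sensors, eyes
import cv2,pickle
s=sensors.read_state(); print(s['ee_pos'],s['width'],s['ft_force'])
p=eyes.camera('wrist'); cv2.imwrite('pics/w4.png',p['pixels'][:,:,::-1])
E
```

```text
[0.67486233 0.01792845 0.04256143] 0.012234902477609163 [-0.14756239 -0.00709203 -0.19827452]
```

View pics/w4.png

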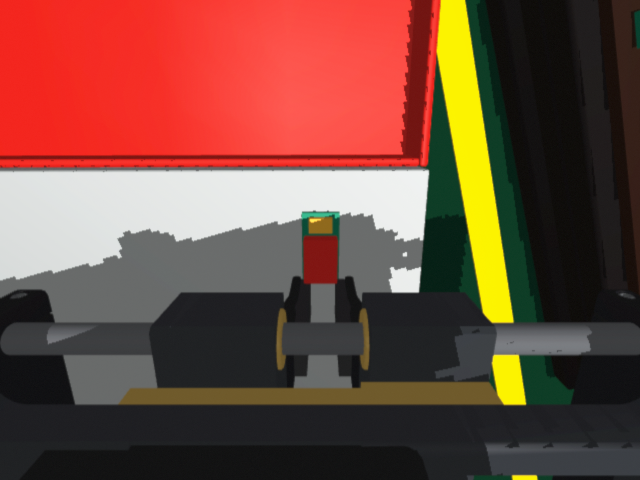

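>>> arm_command(steps=[{"slide":[0.0029,0.01,0],"rot":[0,0,0],"grip":0.14},{"slide":[0.0029,0.01,0],"rot":[0,0,0],"grip":0.14},{"slide":[0.0029,0.01,0],"rot":[0,0,0],"grip":0.14},{"slide":[0.0029,0.01,0],"rot":[0,0,0],"grip":0.14},{"slide":[0.0029,0.01,0],"rot":[0,0,0],"grip":0.14},{"slide":[0.0029,0.01,0],"rot":[0,0,0],"grip":0.14},{"slide":[0.0029,0.01,0],"rot":[0,0,0],"grip":0.14},{"slide":[0.0029,0.01,0],"rot":[0,0,0],"grip":0.14}])

```text
time: 7.8
ee_pos: [0.6981, 0.0981, 0.0426]
eef_rot: [0.8, 0.6, 0.0, 0.0]
ft_force: [-0.3, -0.1, -0.2]
width: 0.0123
grip_force: 0.0
```

>>> arm_command(steps=[{"slide":[0,0,0],"rot":[0,0,0],"grip":0.14},{"slide":[0,0,0],"rot":[0,0,0],"grip":0.14},{"slide":[0,0,0.04],"rot":[0,0,0],"grip":0.14},{"slide":[-0.0212,-0.0342,0],"rot":[0,0,0],"grip":0.14},{"slide":[-0.0212,-0.0342,0],"rot":[0,0,0],"grip":0.14},{"slide":[-0.0212,-0.0342,0],"rot":[0,0,0],"grip":0.14},{"slide":[-0.0212,-0.0342,0],"rot":[0,0,0],"grip":0.14},{"slide":[-0.0212,-0.0342,0],"rot":[0,0,0],"grip":0.14}])

```text
time: 8.8
ee_pos: [0.5909, -0.0754, 0.0828]
eef_rot: [0.8, 0.6, 0.0, 0.0]
ft_force: [1.8, -0.3, 0.4]
width: 0.012
grip_force: 0.0
```

>>> arm_command(steps=[{"slide":[0,0,0],"rot":[0,0,0],"grip":0.14},{"slide":[0,0,0],"rot":[0,0,0],"grip":0.14},{"slide":[0,0,0],"rot":[0,0,0],"grip":0.14},{"slide":[0,0,0],"rot":[0,0,0],"grip":0.14},{"slide":[0,0,0],"rot":[0,0,0],"grip":0.14},{"slide":[0,0,0],"rot":[0,0,0],"grip":0.14},{"slide":[0,0,0],"rot":[0,0,0],"grip":0.14},{"slide":[0,0,0],"rot":[0,0,0],"grip":0.14}])

```text
time: 9.8
ee_pos: [0.5919, -0.0736, 0.0826]
eef_rot: [0.8, 0.6, 0.0, 0.0]
ft_force: [0.5, -0.4, 0.3]
width: 0.0122
grip_force: 0.0
```

```bash
python3 - <<'E'
from bench import sensors, eyes
import cv2,pickle
s=sensors.read_state(); print(s['ee_pos'],s['width'],s['ft_force'])
p=eyes.camera('wrist'); cv2.imwrite('pics/w5.png',p['pixels'][:,:,::-1])
E
```

```text
[ 0.59193236 -0.07360236  0.08258401] 0.012179203244284271 [ 0.54329583 -0.40651947  0.34532975]
```

View pics/w5.png

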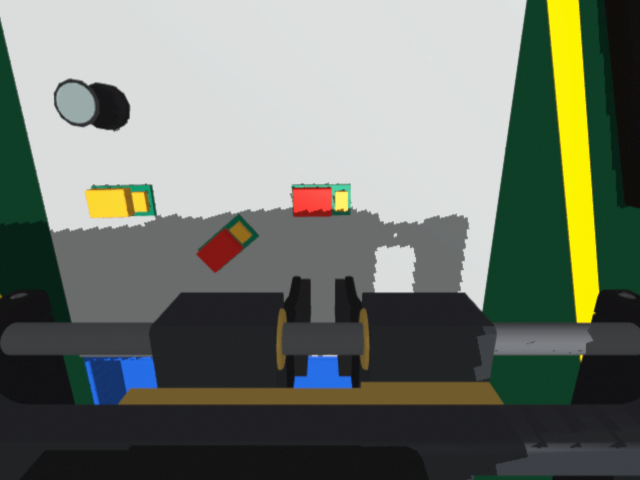

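R1 is off the plate. R2 at (321,200) is centred ahead of the tips and R3 at (228,243) is clear of them.

>>> arm_command(steps=[{"slide":[0,0,-0.015],"rot":[0,0,0],"grip":0.14},{"slide":[0,0,-0.012],"rot":[0,0,0],"grip":0.14},{"slide":[0,0,-0.008],"rot":[0,0,0],"grip":0.14},{"slide":[0,0,-0.004],"rot":[0,0,0],"grip":0.14},{"slide":[0,0,-0.001],"rot":[0,0,0],"grip":0.14},{"slide":[0,0,0],"rot":[0,0,0],"grip":0.14},{"slide":[0,0,0],"rot":[0,0,0],"grip":0.14},{"slide":[0.0014,0.0048,0],"rot":[0,0,0],"grip":0.14}])

```text
time: 10.85
ee_pos: [0.5934, -0.069, 0.0428]
eef_rot: [0.8, 0.6, 0.0, 0.0]
ft_force: [-0.5, 0.2, -0.2]
width: 0.012
grip_force: 0.0
```

>>> arm_command(steps=[{"slide":[0.0033,0.0114,0],"rot":[0,0,0],"grip":0.14},{"slide":[0.0033,0.0114,0],"rot":[0,0,0],"grip":0.14},{"slide":[0.0033,0.0114,0],"rot":[0,0,0],"grip":0.14},{"slide":[0.0033,0.0114,0],"rot":[0,0,0],"grip":0.14},{"slide":[0.0033,0.0114,0],"rot":[0,0,0],"grip":0.14},{"slide":[0.0033,0.0114,0],"rot":[0,0,0],"grip":0.14},{"slide":[0.0033,0.0114,0],"rot":[0,0,0],"grip":0.14},{"slide":[0.0033,0.0114,0],"rot":[0,0,0],"grip":0.14}])

```text
time: 11.85
ee_pos: [0.6199, 0.0232, 0.0426]
eef_rot: [0.8, 0.6, 0.0, 0.0]
ft_force: [0.0, 0.5, -0.1]
width: 0.0125
grip_force: 0.1
```

>>> arm_command(steps=[{"slide":[0.0033,0.0114,0],"rot":[0,0,0],"grip":0.14},{"slide":[0.0033,0.0114,0],"rot":[0,0,0],"grip":0.14},{"slide":[0.0033,0.0114,0],"rot":[0,0,0],"grip":0.14},{"slide":[0.0033,0.0114,0],"rot":[0,0,0],"grip":0.14},{"slide":[0.0033,0.0114,0],"rot":[0,0,0],"grip":0.14},{"slide":[0.0033,0.0114,0],"rot":[0,0,0],"grip":0.14},{"slide":[0.0033,0.0114,0],"rot":[0,0,0],"grip":0.14},{"slide":[0.0033,0.0114,0],"rot":[0,0,0],"grip":0.14}])

```text
time: 12.85
ee_pos: [0.6463, 0.1144, 0.0426]
eef_rot: [0.8, 0.6, 0.0, 0.0]
ft_force: [0.2, 0.2, -0.5]
width: 0.0123
grip_force: 0.0
```

>>> arm_command(steps=[{"slide":[0,0,0],"rot":[0,0,0],"grip":0.14},{"slide":[0,0,0],"rot":[0,0,0],"grip":0.14},{"slide":[0,0,0.04],"rot":[0,0,0],"grip":0.14},{"slide":[-0.0232,-0.0394,0],"rot":[0,0,0],"grip":0.14},{"slide":[-0.0232,-0.0394,0],"rot":[0,0,0],"grip":0.14},{"slide":[-0.0232,-0.0394,0],"rot":[0,0,0],"grip":0.14},{"slide":[-0.0232,-0.0394,0],"rot":[0,0,0],"grip":0.14},{"slide":[-0.0232,-0.0394,0],"rot":[0,0,0],"grip":0.14}])

```text
time: 13.85
ee_pos: [0.529, -0.0853, 0.0827]
eef_rot: [0.8, 0.6, 0.0, 0.0]
ft_force: [1.4, -0.1, 0.4]
width: 0.0119
grip_force: 0.0
```

>>> arm_command(steps=[{"slide":[0,0,0],"rot":[0,0,0],"grip":0.14},{"slide":[0,0,0],"rot":[0,0,0],"grip":0.14},{"slide":[0,0,0],"rot":[0,0,0],"grip":0.14},{"slide":[0,0,0],"rot":[0,0,0],"grip":0.14},{"slide":[0,0,0],"rot":[0,0,0],"grip":0.14},{"slide":[0,0,0],"rot":[0,0,0],"grip":0.14},{"slide":[0,0,0],"rot":[0,0,0],"grip":0.14},{"slide":[0,0,0],"rot":[0,0,0],"grip":0.14}])

```text
time: 14.85
ee_pos: [0.5301, -0.0834, 0.0826]
eef_rot: [0.8, 0.6, 0.0, 0.0]
ft_force: [-0.3, -0.2, -0.1]
width: 0.0122
grip_force: 0.0
```

```bash
python3 - <<'E'
from bench import sensors, eyes
import cv2,pickle
s=sensors.read_state(); print(s['ee_pos'],s['width'],s['ft_force'])
p=eyes.camera('wrist'); cv2.imwrite('pics/w6.png',p['pixels'][:,:,::-1])
E
```

```text
[ 0.53012988 -0.08338726  0.0825712 ] 0.01219165178682491 [-0.31621422 -0.19161602 -0.09965989]
```

View pics/w6.png

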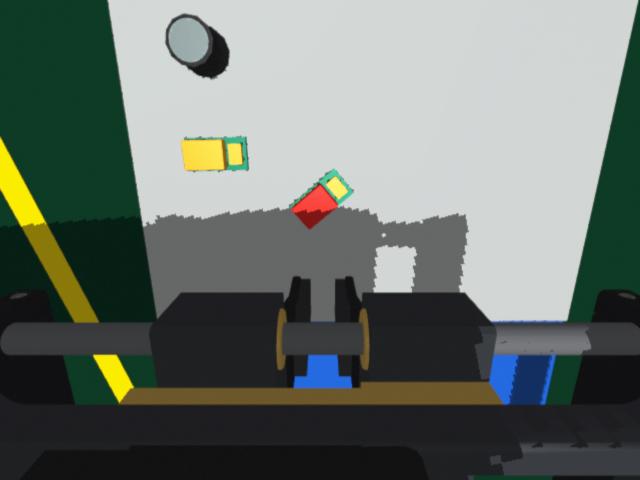

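R2 is gone too. R3 at (321,198) is centred, and good at (215,154) and the loupe at (190,40) are well to the left.

>>> arm_command(steps=[{"slide":[0,0,-0.015],"rot":[0,0,0],"grip":0.14},{"slide":[0,0,-0.012],"rot":[0,0,0],"grip":0.14},{"slide":[0,0,-0.008],"rot":[0,0,0],"grip":0.14},{"slide":[0,0,-0.004],"rot":[0,0,0],"grip":0.14},{"slide":[0,0,-0.001],"rot":[0,0,0],"grip":0.14},{"slide":[0,0,0],"rot":[0,0,0],"grip":0.14},{"slide":[0.0034,0.0119,0],"rot":[0,0,0],"grip":0.14},{"slide":[0.0034,0.0119,0],"rot":[0,0,0],"grip":0.14}])

```text
time: 15.9
ee_pos: [0.5374, -0.0584, 0.0428]
eef_rot: [0.8, 0.6, 0.0, 0.0]
ft_force: [0.5, 0.3, -0.1]
width: 0.0124
grip_force: 0.1
```

>>> arm_command(steps=[{"slide":[0.0034,0.0119,0],"rot":[0,0,0],"grip":0.14},{"slide":[0.0034,0.0119,0],"rot":[0,0,0],"grip":0.14},{"slide":[0.0034,0.0119,0],"rot":[0,0,0],"grip":0.14},{"slide":[0.0034,0.0119,0],"rot":[0,0,0],"grip":0.14},{"slide":[0.0034,0.0119,0],"rot":[0,0,0],"grip":0.14},{"slide":[0.0034,0.0119,0],"rot":[0,0,0],"grip":0.14},{"slide":[0.0034,0.0119,0],"rot":[0,0,0],"grip":0.14},{"slide":[0.0034,0.0119,0],"rot":[0,0,0],"grip":0.14}])

```text
time: 16.9
ee_pos: [0.5644, 0.0364, 0.0426]
eef_rot: [0.8, 0.6, 0.0, 0.0]
ft_force: [0.0, -1.0, 0.9]
width: 0.0124
grip_force: 0.1
```

```bash
python3 - <<'E'
from bench import sensors, eyes
import cv2,pickle
s=sensors.read_state(); print(s['ee_pos'],s['width'],s['ft_force'])
p=eyes.camera('wrist'); cv2.imwrite('pics/w7.png',p['pixels'][:,:,::-1])
E
```

```text
[0.56435039 0.03637459 0.04255726] 0.012397935773932198 [ 0.04494483 -0.99106271  0.8737656 ]
```

View pics/w7.png

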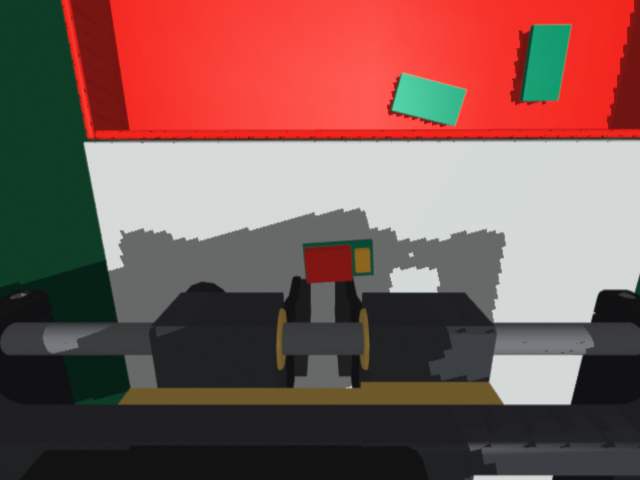

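R1 and R2 lie in the red tray at (545,62) and (428,98). R3 at (338,260) is still square against both fingertips, so I'll finish the push.

>>> arm_command(steps=[{"slide":[0.0034,0.0118,0],"rot":[0,0,0],"grip":0.14},{"slide":[0.0034,0.0118,0],"rot":[0,0,0],"grip":0.14},{"slide":[0.0034,0.0118,0],"rot":[0,0,0],"grip":0.14},{"slide":[0.0034,0.0118,0],"rot":[0,0,0],"grip":0.14},{"slide":[0.0034,0.0118,0],"rot":[0,0,0],"grip":0.14},{"slide":[0.0034,0.0118,0],"rot":[0,0,0],"grip":0.14},{"slide":[0.0034,0.0118,0],"rot":[0,0,0],"grip":0.14},{"slide":[0.0034,0.0118,0],"rot":[0,0,0],"grip":0.14}])

```text
time: 17.95
ee_pos: [0.5915, 0.1309, 0.0425]
eef_rot: [0.8, 0.6, 0.0, 0.0]
ft_force: [1.0, -0.9, -0.6]
width: 0.0119
grip_force: 0.0
```

>>> arm_command(steps=[{"slide":[0,0,0],"rot":[0,0,0],"grip":0.14},{"slide":[0,0,0],"rot":[0,0,0],"grip":0.14},{"slide":[0,0,0.04],"rot":[0,0,0],"grip":0.14},{"slide":[0,0,0.04],"rot":[0,0,0],"grip":0.14},{"slide":[0,0,0.04],"rot":[0,0,0],"grip":0.14},{"slide":[-0.008,-0.03,0.03],"rot":[0,0,0],"grip":0.14},{"slide":[-0.008,-0.03,0.0],"rot":[0,0,0],"grip":0.14},{"slide":[-0.008,-0.03,0.0],"rot":[0,0,0],"grip":0.14}])

```text
time: 18.95
ee_pos: [0.567, 0.0383, 0.193]
eef_rot: [0.8, 0.6, 0.0, 0.0]
ft_force: [-0.9, -0.4, 0.6]
width: 0.0119
grip_force: 0.0
```

>>> arm_command(steps=[{"slide":[-0.01,-0.03,0.0],"rot":[0,0,0],"grip":0.14},{"slide":[0,0,0],"rot":[0,0,0],"grip":0.14},{"slide":[0,0,0],"rot":[0,0,0],"grip":0.14},{"slide":[0,0,0],"rot":[0,0,0],"grip":0.14},{"slide":[0,0,0],"rot":[0,0,0],"grip":0.14},{"slide":[0,0,0],"rot":[0,0,0],"grip":0.14},{"slide":[0,0,0],"rot":[0,0,0],"grip":0.14},{"slide":[0,0,0],"rot":[0,0,0],"grip":0.14}])

```text
time: 19.95
ee_pos: [0.5573, 0.0101, 0.1926]
eef_rot: [0.8, 0.6, 0.0, 0.0]
ft_force: [0.6, 0.6, -0.6]
width: 0.0123
grip_force: 0.0
```

```bash
python3 - <<'E'
from bench import sensors, eyes
from h import *
s=sensors.read_state(); print(s['ee_pos'],s['width'],s['ft_force'])
p=eyes.camera('wrist'); cv2.imwrite('pics/w8.png',p['pixels'][:,:,::-1])
E
```

```text
[0.5573498  0.01007125 0.192572  ] 0.012264881958426777 [ 0.58966823  0.60897597 -0.6359602 ]
```

View pics/w8.png

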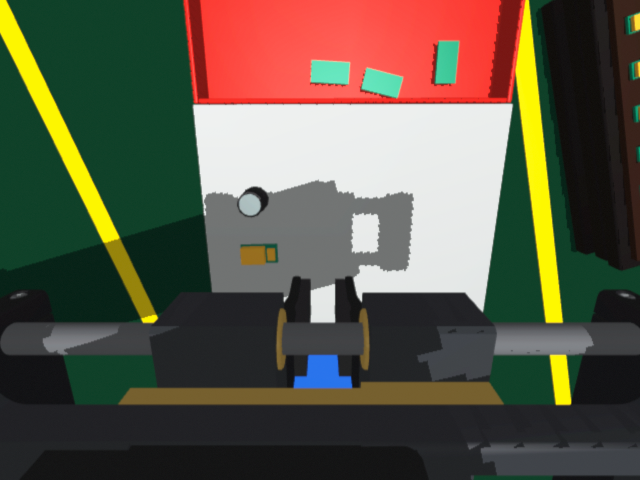

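All three rejects lie in the red tray at (330,72), (382,82) and (447,62). The good module at (258,254) and the loupe at (252,203) are in place.

```bash
python3 -c "
from bench import order; print(order.close_job())"
```

```text
the job is handed in; nothing more can be done
None
```

I pushed all three rejects into the red tray and handed the job in at about 20 s of the 64 s; the last picture shows the good module and loupe still in place, and the rest of the bench was not re-photographed.

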